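# Hold the lid ready over the tub

### The job

First take the hairbrush off the open orange tub and lay it flat in the pulled-out tray at the front of the chest, bristles up as now. Then pick up the tub's orange lid by its white tab, carry it over the glass dish, nail clipper and green bottle in the middle of the chest, and finish still holding it level, square and centred one to two centimetres above the tub's rim, ready to close. Don't let the lid touch the tub, and leave the tub, dish, clipper and bottle where they are.

Things in the scene. Friction and masses are not known exactly. Their poses are not given: they have to be found in the camera images.
- chest: Fixed two-drawer chest of translucent blue plastic with a flat white top, standing on the work surface: 220 (its x) by 460 (its y) by 140 mm high. Origin at the centre of its underside, z up; its front, with the two shut drawers and the tray, faces its +x, away from the robot. The white top's surface is 140 mm above the origin.
- tray (a joint): How far the shallow blue tray under the white top is pulled out along the chest's +x, in m (0 shut, 0.16 at most). It starts out by 0.13 to 0.15, and slides stiffly (about 8 N).
- tray_front (a point): Point on the tray's floor (its upper face), at the foot of the inner face of the tray's front wall, half-way along it; axes as the chest's. The open floor reaches from here towards the chest (-x) by about the tray joint's value minus 5 mm, up to the chest's front edge, whose white top is 35 mm above the tray floor. Inside width along y 426 mm; front wall 20 mm high above the floor, side walls 16 mm.
- brush: Wooden hairbrush, 215 mm long, 90 g, lying bristles up with its flat back across the open tub's mouth, handle pointing to the chest's front. Origin on the underside at the neck (where head meets handle), x along the handle towards its end, z up (bristle side). Head 95 mm long, 60 wide, 12 thick, with a black bristle field to 27 mm above the underside; handle a bar 20 mm wide, 16 mm thick, reaching 120 mm from the neck. It balances about at the neck.
- brush_grip (a point): Centre of the brush's handle where it is best pinched across its 20 mm width: 70 mm from the neck towards the handle's end, 8 mm above the flat underside. It overhangs clear of the tub. Axes as the brush's.
- brush_mid (a point): Point at half the brush's length, 8 mm above the flat underside, 57.5 mm from brush_grip towards the head. Axes as the brush's.
- tub: Loose open-topped orange plastic tub, 80 (its x) by 110 (its y) by 55 mm high, walls 4 mm, about 300 g, standing on the white top at one end of the chest. Origin at the centre of its underside, z up.
- tub_rim (a point): Centre of the tub's mouth, level with the rim's upper edge; axes as the tub's.
- lid: Loose orange lid, 92 (its x) by 122 (its y) mm, lying right way up on the white top at the other end of the chest; skirt 10 mm deep, flat upper face 14 mm above the skirt's lower edge, about 70 g. Its skirt, 86 by 116 mm inside, fits over the tub with the long sides parallel (either way round). Origin at the centre of the skirt's lower edge, z up.
- lid_grip (a point): Grip point on the white upright tab at the lid's centre: tab 14 mm thick along the lid's x, 50 mm long along its y, standing from 14 to 48 mm above the skirt's lower edge; this point is 37 mm above that edge. Axes as the lid's.
- lid_edge (a point): Centre of the lid at the height of its skirt's lower edge (37 mm under lid_grip); axes as the lid's.
- dish: Round glass dish, 80 mm across, 35 mm high, on the white top in the middle of the chest towards its front. Origin at the centre of its underside.
- bottle: Green plastic bottle, 40 mm across, 90 mm high, standing on the white top in the middle towards the robot. Origin at the centre of its underside.
- clipper: Steel nail clipper, 58 by 13 by 10 mm, lying on the white top between dish and bottle. Origin at the centre of its underside, x along it.
There are look-alikes about, which are no part of the job. What is meant by the brush is not pink, and is the smaller of those in its own colour.

How it is judged:
On the way, in this order (a step that is already met when the one before it is completed fails the run):
1. the hairbrush lies flat in the pulled-out tray, let go (x of brush_mid in the frame of tray_front between -0.135 and -0.012 m and y of brush_mid in the frame of tray_front between -0.12 and 0.12 m and z of brush_mid in the frame of tray_front below 0.016 m and angle between brush_mid's own z axis and vertical below 0.15 rad and contact force between brush and the fingers below 0.05 N and linear speed of brush below 0.03 m/s), for 0.2 s.
2. the lid is held in the fingers, lifted at least 30 mm off the white top (z of lid_edge in the frame of chest above 0.17 m and contact force between lid and the fingers above 1 N), for 0.1 s.
At the end, for the whole second after the job is handed in: Brush flat (0.15 rad), released and at rest in the pulled-out tray; fingers hold the lid still, its lower edge 4 to 30 mm above the tub rim, centred within 10 mm, parallel and level within 0.12 rad, touching neither tub nor chest; tub upright (all of step 1 and z of lid_edge in the frame of tub_rim between 0.004 and 0.03 m and horizontal distance between lid_edge and tub_rim below 0.01 m and angle between the y axis of lid_edge and the y axis of tub_rim, either way round below 0.12 rad and angle between lid_edge's own z axis and vertical below 0.12 rad and contact force between lid and the fingers above 1 N and contact force between lid and tub below 0.05 N and contact force between lid and chest below 0.05 N and linear speed of lid below 0.02 m/s and angle between tub_rim's own z axis and vertical below 0.05 rad); the arm keeps its last pose, push and grip.
It fails at once if the dish, bottle or nail clipper is shifted by more than 15 mm (distance of any of dish, bottle, clipper from where it was at the start of the episode above 0.015 m).
It fails at once if the tub is shifted by more than 30 mm (distance of tub from where it was at the start of the episode above 0.03 m).
It fails at once if the lid touches the tub (contact force between lid and tub above 0.3 N).
It fails at once if the lid crosses the middle of the chest lower than the dish's rim instead of over the things there (y of lid_edge in the frame of chest between -0.03 and 0.03 m and z of lid_edge in the frame of chest below 0.175 m).
It also fails if it takes over 58 s, if anything falls off the work surface, if the arm or the gripper's body presses on something with over 40 N, if the wrist force passes 120 N, or if a joint passes its speed limit or range.

### The arm

A 6-joint arm with a two-finger parallel gripper is mounted at the origin on the work surface. World frame = base frame: x ahead of the robot, y to its left, z up, the work surface at z = 0. Lengths are in m, angles in rad, forces in N, time in s.
With the tool pointing down it reaches from about 0.35 to 0.975 m from the base axis. Payload 4.9 kg.
Tool frame: the origin (TCP) lies at the very end of the fingers, on their centre line; the grasp point (between the pads) lies 19 mm behind it; z points along the fingers, x is the direction in which the jaws open and shut, and the axes are right-handed (so a half turn about z gives the same grasp; the last joint's range is limited). The gripper opens to 85 mm and grips with 20 to 120 N. Pads are 22 mm wide; open, the fingers measure 114 mm over their backs; the gripper's body (76 mm by 85 mm) begins 54 mm behind the grasp point. The pads swing forward as they close: fully open they stand 13 mm farther back than shut.
Start: joints at [-1.277, 0.053, 1.613, -0, 1.476, -0.119], TCP at [0.251, -0.572, 0.231] pointing down, gripper open.
Joint ranges: [-3.01, 3.01], [-1.01, 2.22], [0.06, 2.58], [-1.02, 4.17], [0.09, 2.62], [-3.14, 3.14]. Speed limits (rad/s): [2.57, 2.57, 3.14, 3.14, 3.14, 3.14].

### API

Orientations are given as a unit quaternion [w, x, y, z].
In Python, from plant import manip, imaging gives the robot as it stands.
- The arm moves only by the shell command python3 -m pendant 'ROWS'. ROWS is JSON, a list that holds one entry, the list of rows, each a list of 7 numbers: the turn, a rotation vector about the world's x, y, z in units of pi rad (1.0 is pi rad), then the shift along the world's x, y, z in units of 250 mm (1.0 is 250 mm), then the opening, from 0 (shut) to 1 (fully open). In form: [[[ax, ay, az, tx, ty, tz, claw], ...]]. A call has 1 to 20 rows; each row shifts and turns the commanded pose from where the row before left it; what a row does not reach is not made up. A row lasts 1/8 s, in which the tool goes at most 62.5 mm and 10.7 degrees, less where a joint would pass 70% of its speed; a pose out of reach is approached as far as the arm can. A call with a number of a shift or a turn outside -1 to 1 is refused whole. A call with a gripper value outside its range is refused whole. The fingers move at their own pace and stop on an object; the grip force is fixed at half the most. Time passes only in rows, so rows that do not move let the fingers close. It gives the time, the measured TCP pose, the force and the opening at its end, in the units of the state.
- manip.state(): the state, without advancing time (a new reading comes with each control period).
- imaging.grab_frame(name): name is "scene" or "top" or "wrist"; returns a dict with "frame" (420x560x3 uint8, blue, green, red), "mtx" (3x3 intrinsics, pixels), "world_to_cam" (4x4, takes a point from world to camera coordinates). Camera axes: x right, y down, z forward; pixel columns grow to the right and rows downward; lengths in m; the calibration is good to about 2 mm. A picture is of the moment at which its call begins. There is no depth.
- manip.job_done(): hands the job in, once; it reports no verdict.
The state is a dict: "time": time; "joint_pos": joint angles; "joint_vel": joint speeds; "joint_efforts": joint torques, N m; "tool_pos": TCP position; "tool_rot": TCP orientation; "contact_force": force on the tool from outside, world axes, zero at the start; "ft_torque": the same for the moment, N m; "gripper_width": opening from 0.0 (shut) to 1.0 (fully open).
Only numpy, scipy, OpenCV 4.12 (cv2) and the standard library are available. Lean on these libraries where they do the work, as an engineer would, in place of code of your own. Each camera call takes 0.05 s, during which the arm holds its last target. There are 200 camera calls.

## Working session

There is one attempt and no reset: what is moved stays moved. The work goes in short steps, Python scripts to look and compute and a shell command to move; the robot and the scene stay as the last step left them, time stands still between calls to the robot, and variables do not carry over. Pictures are saved under pics/ and viewed, about 8 in all and at most 12, crops included, and the job is handed in when it is done.

```bash
ls; mkdir -p pics; cat > h.py <<'E'
import numpy as np, cv2, json
from plant import manip, imaging
def grab(n,fn):
    g=imaging.grab_frame(n); cv2.imwrite('pics/'+fn+'.png',g['frame'])
    np.savez('pics/'+fn,K=g['mtx'],T=g['world_to_cam']); return g
def load(fn):
    d=np.load('pics/'+fn+'.npz'); return d['K'],d['T']
def back(fn,uv,z):
    "pixel(s) -> world point on plane z"
    K,T=load(fn); R,t=T[:3,:3],T[:3,3]; c=-R.T@t
    uv=np.atleast_2d(uv).astype(float); d=np.c_[uv,np.ones(len(uv))]@np.linalg.inv(K).T@R
    return c+d*((z-c[2])/d[:,2])[:,None]
def proj(fn,P):
    K,T=load(fn); P=np.atleast_2d(P); q=(P@T[:3,:3].T+T[:3,3])@K.T; return q[:,:2]/q[:,2:]
E
python3 - <<'E'
from h import *
a=grab('scene','scene0');b=grab('top','top0')
print(manip.state())
for g in(a,b):
    T=g['world_to_cam'];print(g['mtx'][0,0],-T[:3,:3].T@T[:3,3],T[2,:3])
E
```

```text
pics
{'time': 0.1, 'joint_pos': array([-1.27699110e+00,  5.32812338e-02,  1.61418569e+00, -1.53955140e-05,
        1.47598922e+00, -1.19045501e-01]), 'joint_vel': array([ 9.98719156e-04, -1.03423501e-03, -3.36257242e-03,  1.56683635e-03,
        1.09188032e-03, -3.72587386e-05]), 'joint_efforts': array([ 9.84356848e-04, -3.94899809e+01, -3.71363711e+01, -1.27990024e-04,
        3.88400542e-03,  4.40502205e-06]), 'tool_pos': array([ 0.25056701, -0.57194828,  0.23017459]), 'tool_rot': array([-5.92964565e-04,  8.37025177e-01, -5.47163581e-01, -7.18752768e-04]), 'contact_force': array([ 0.40937275, -0.15424009,  0.17914774]), 'ft_torque': array([-0.02709823,  0.009297  , -0.03542206]), 'gripper_width': 1.0007196935876803}
390.6886218591692 [0.98700964 0.24430894 0.59909388] [-0.76478097 -0.18330025 -0.61766583]
434.0036121351333 [0.32697423 0.114096   1.0866005 ] [ 0.07221012  0.01894615 -0.99720948]
```

View pics/top0.png

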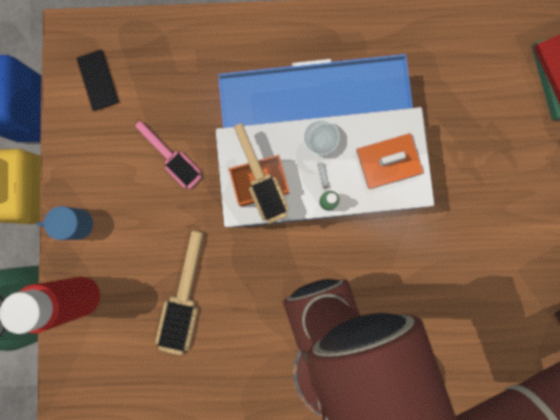

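View pics/scene0.png

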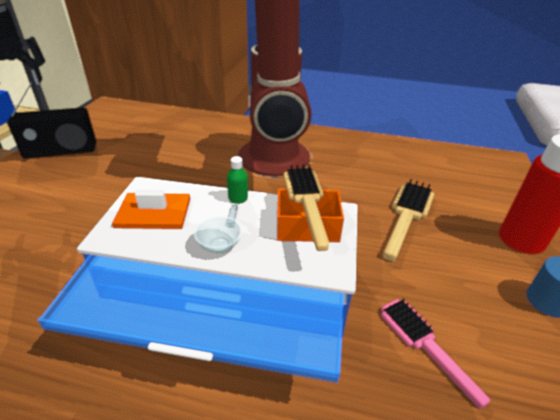

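The candidates for the brush in the top view are:
- wooden brush on the tub: handle end (240,127), head (267,200)
- larger wooden brush on the table (180,290)
- pink brush (170,155)

I choose the smaller wooden one on the tub. The lid is the orange plate with the white tab (392,160), and the open tub is at (258,182). Next is a close crop.

```bash
python3 - <<'E'
from h import *
im=cv2.imread('pics/top0.png')[50:232,208:440]
cv2.imwrite('pics/crop0.png',cv2.resize(im,None,fx=3.25,fy=3.25,interpolation=cv2.INTER_CUBIC))
E
```

```text
(no output)
```

View pics/crop0.png

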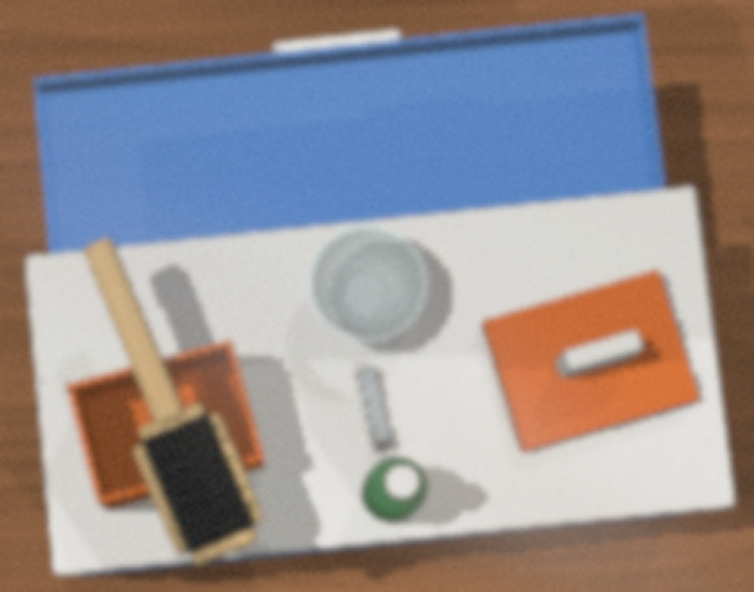

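```bash
cat > m.py <<'E'
from h import *
c=lambda L:(np.array(L,float)+.5)/3.25-.5+[208,50]
B=lambda L,z:back('top0',c(L),z)[:,:2]
ch=B([(28,256),(695,188),(735,505),(55,574)],.14)
tub=B([(70,385),(232,343),(262,465),(103,505)],.195)
lid=B([(485,322),(660,270),(700,400),(525,450)],.154)
tab=B([(566,362),(640,342)],.188)
br=B([(101,243),(202,555)],.208)
tr=B([(40,90),(645,26)],.125)
print('brush neck',B([(172,412)],.208))
for n,q in dict(chest=ch,tub=tub,lid=lid).items():
    e=np.linalg.norm(np.roll(q,-1,0)-q,axis=1)
    v=(q[0]-q[1])+(q[3]-q[2])   # ~ +y dir
    print(n,q.mean(0).round(4),'edges',e.round(3),'y-axis yaw deg',np.degrees(np.arctan2(-v[0],v[1])).round(2))
print('tab',tab.mean(0),'brush ends',br,np.linalg.norm(br[0]-br[1]),'dir',np.degrees(np.arctan2(*(br[0]-br[1])[::-1])))
print('tray front',tr,tr.mean(0)); print('dish',B([(372,285)],.175),'bottle',B([(403,482)],.23),'clip',B([(375,408)],.15))
E
python3 m.py
```

```text
brush neck [[0.45633897 0.17260479]]
chest [0.4846 0.0379] edges [0.457 0.217 0.458 0.218] y-axis yaw deg 4.26
tub [0.4504 0.177 ] edges [0.107 0.081 0.104 0.08 ] y-axis yaw deg 12.86
lid [ 0.4912 -0.1043] edges [0.122 0.091 0.121 0.09 ] y-axis yaw deg 14.8
tab [ 0.49038183 -0.10327853] brush ends [[0.56567643 0.21542922]
 [0.36594877 0.15577374]] 0.20844643564881626 dir 16.63004890305958
tray front [[ 0.69853356  0.2659316 ]
 [ 0.73047956 -0.1574804 ]] [0.71450656 0.0542256 ]
dish [[0.54133246 0.04202318]] bottle [[0.40628636 0.0313485 ]] clip [[0.46381944 0.04065236]]
```

The crop confirms it: the wooden brush lies across the tub, handle end at crop (101,243). The tray is clear. I'm raising the tool and moving to hover over the brush grip at about (0.518, 0.201).

```bash
python3 -m pendant '[[[0,0,0,0,0,0.2,1],[0,0,0,0,0,0.2,1],[0,0,0,0.067,0.193,0,1],[0,0,0,0.067,0.193,0,1],[0,0,0,0.067,0.193,0,1],[0,0,0,0.067,0.193,0,1],[0,0,0,0.067,0.193,0,1],[0,0,0,0.067,0.193,0,1],[0,0,0,0.067,0.193,0,1],[0,0,0,0.067,0.193,0,1],[0,0,0,0.067,0.193,0,1],[0,0,0,0.067,0.193,0,1],[0,0,0,0.067,0.193,0,1],[0,0,-0.01,0.067,0.193,0,1],[0,0,-0.01,0.067,0.193,0,1],[0,0,-0.01,0.067,0.193,0,1],[0,0,-0.01,0.067,0.193,0,0.7],[0,0,0,0.067,0.193,0,0.6],[0,0,0,0,0,0,0.6],[0,0,0,0,0,0,0.6]]]'
python3 - <<'E'
from h import *
grab('wrist','w1'); s=manip.state(); print(s['time'],s['tool_pos'],s['tool_rot'],s['gripper_width'])
E
```

```text
time: 2.6
tool_pos: [0.5184, 0.1993, 0.3307]
tool_rot: [0.001, 0.801, -0.599, -0.0]
contact_force: [-0.1, -0.1, -0.4]
gripper_width: 0.599
2.65 [0.51850578 0.19884916 0.33102835] [ 3.40506376e-04  8.00805795e-01 -5.98924000e-01 -7.03462935e-05] 0.5983628582958984
```

View pics/w1.png

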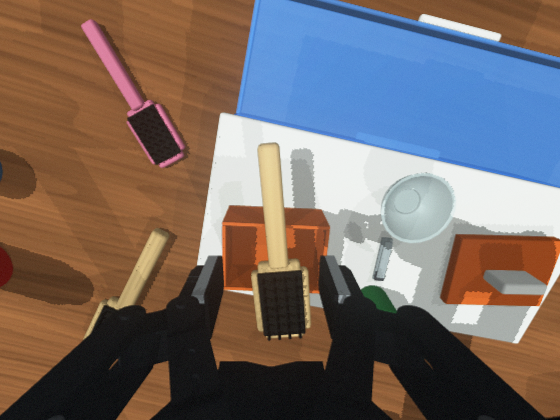

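The wrist view shows the handle end at (269,146), the neck at about (279,264), and tub rim corners at (225,207), (327,210) and (222,290). I'll compute a refined brush pose and the tray from this.

```bash
python3 - <<'E'
from h import *
B=lambda L,z:back('w1',L,z)[:,:2]
b=B([(269,146),(278.5,262)],.208);d=b[0]-b[1];L=np.linalg.norm(d);d/=L
print('brush end,neck',b,L,'yaw',np.degrees(np.arctan2(d[1],d[0])),'grip',b[0]-.05*d)
t=B([(225,207),(327,210),(222,290)],.195);v=t[0]-t[1]
print('tub ctr',(t[1]+t[2])/2,np.linalg.norm(v),'yaw',np.degrees(np.arctan2(-v[0],v[1])))
# tray front foot & chest front edge
print('chest edge',B([(221,115),(480,170)],.14),'tray front',B([(262,2),(500,60)],.105),'w/ .125',B([(262,2),(500,60)],.125))
print('top view foot',back('top0',(np.array([(40,92),(645,28)])+.5)/3.25-.5+[208,50],.105))
E
```

```text
brush end,neck [[0.56589644 0.21460468]
 [0.45806407 0.17293096]] 0.11560501936389654 yaw 21.129898990692173 grip [0.51925817 0.1965805 ]
tub ctr [0.46064626 0.18046485] 0.10122425256698865 yaw 14.680215791293476
chest edge [[ 0.57468419  0.27113357]
 [ 0.60014882 -0.02555357]] tray front [[ 0.696193    0.26108516]
 [ 0.71867902 -0.01046171]] w/ .125 [[0.6908194  0.25900079]
 [0.71208316 0.00221409]]
top view foot [[ 0.70479522  0.26911063  0.105     ]
 [ 0.73741074 -0.16306298  0.105     ]]
```

```bash
python3 -m pendant '[[[0,0,0.025,0,-0.008,-0.15,0.6],[0,0,0,0,0,-0.15,0.6],[0,0,0,0,0,-0.12,0.6],[0,0,0,0,0,-0.08,0.6],[0,0,0,0,0,-0.04,0.6],[0,0,0,0,0,0,0.6],[0,0,0,0,0,0,0],[0,0,0,0,0,0,0],[0,0,0,0,0,0,0],[0,0,0,0,0,0,0],[0,0,0,0,0,0,0],[0,0,0,0,0,0,0],[0,0,0,0,0,0,0]]]'
python3 -m pendant '[[[0,0,0,0,0,0.03,0],[0,0,0,0,0,0.06,0],[0,0,0,0,0,0.1,0],[0,0,0,0,0,0.12,0],[0,0,0,0,0,0.12,0],[0,0,0,0,0,0,0]]]'
python3 - <<'E'
from h import *
grab('scene','s2');grab('wrist','w2')
a=cv2.imread('pics/s2.png')[100:360,100:420];b=cv2.imread('pics/w2.png')
cv2.imwrite('pics/c2.png',np.hstack([cv2.resize(a,(480,390)),cv2.resize(b,(320,240)).__class__ and cv2.copyMakeBorder(cv2.resize(b,(320,240)),0,150,0,0,0)]))
E
```

```text
time: 4.28
tool_pos: [0.5195, 0.1977, 0.1978]
tool_rot: [-0.001, 0.824, -0.567, 0.001]
contact_force: [-0.7, -0.8, 6.7]
gripper_width: 0.216
time: 5.03
tool_pos: [0.52, 0.1979, 0.3075]
tool_rot: [-0.002, 0.824, -0.567, 0.002]
contact_force: [-0.4, 0.3, -1.5]
gripper_width: 0.213
```

View pics/c2.png

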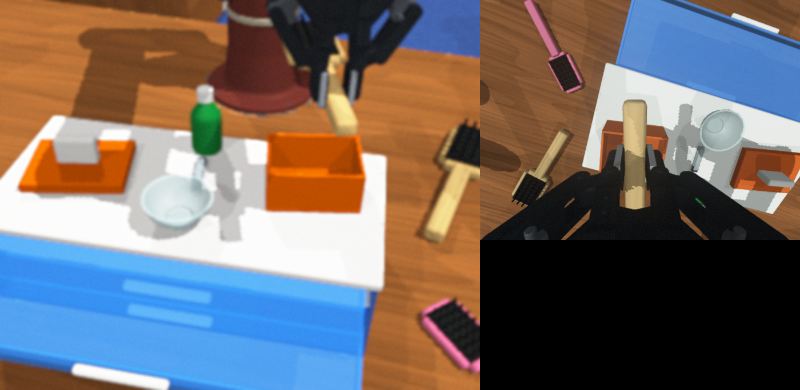

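Brush is held and clear of the tub, which hasn't moved. Turning it +73° and moving it over the tray.

```bash
python3 -m pendant '[[[0,0,0.0582,0.0743,-0.0343,0,0],[0,0,0.0582,0.0743,-0.0343,0,0],[0,0,0.0582,0.0743,-0.0343,0,0],[0,0,0.0582,0.0743,-0.0343,0,0],[0,0,0.0582,0.0743,-0.0343,0,0],[0,0,0.0582,0.0743,-0.0343,0,0],[0,0,0.0582,0.0743,-0.0343,0,0],[0,0,0,0,0,-0.12,0],[0,0,0,0,0,-0.15,0],[0,0,0,0,0,-0.15,0],[0,0,0,0,0,-0.12,0],[0,0,0,0,0,-0.05,0],[0,0,0,0,0,0,0]]]'
python3 - <<'E'
from h import *
grab('scene','s3')
a=cv2.imread('pics/s3.png')[110:380,30:390]
cv2.imwrite('pics/c3.png',cv2.resize(a,None,fx=2,fy=2))
E
```

```text
time: 6.75
tool_pos: [0.6476, 0.1374, 0.1542]
tool_rot: [0.0, 0.999, 0.037, -0.002]
contact_force: [0.2, -1.3, -0.0]
gripper_width: 0.214
```

View pics/c3.png

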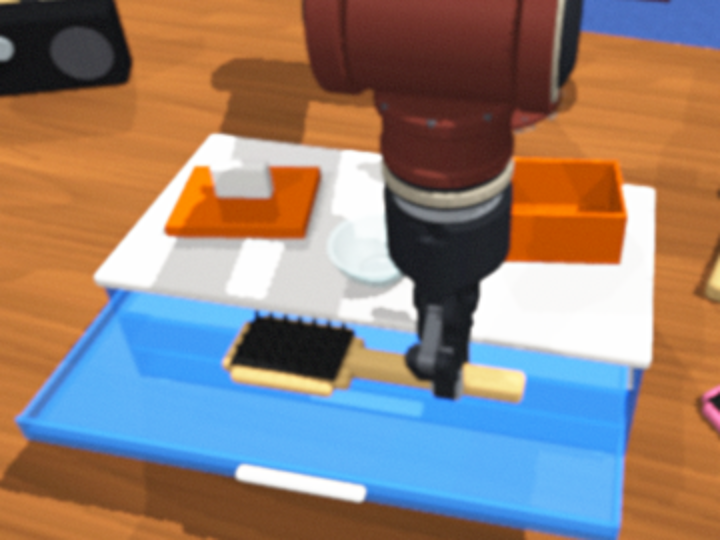

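Brush is level and over the tray. Lowering it gently.

```bash
python3 -m pendant '[[[0,0,0,0,0,-0.05,0],[0,0,0,0,0,-0.05,0],[0,0,0,0,0,-0.04,0],[0,0,0,0,0,-0.02,0],[0,0,0,0,0,-0.012,0],[0,0,0,0,0,0,0]]]'
```

```text
time: 7.55
tool_pos: [0.6488, 0.1375, 0.1132]
tool_rot: [0.0, 0.999, 0.037, -0.0]
contact_force: [1.4, 0.4, -1.3]
gripper_width: 0.21
```

```bash
python3 -m pendant '[[[0,0,0,0,0,-0.008,0],[0,0,0,0,0,-0.008,0],[0,0,0,0,0,0,0]]]'
```

```text
time: 7.92
tool_pos: [0.6486, 0.1375, 0.1091]
tool_rot: [0.0, 0.999, 0.037, -0.0]
contact_force: [0.5, 0.8, -0.5]
gripper_width: 0.214
```

```bash
python3 -m pendant '[[[0,0,0,0,0,-0.006,0],[0,0,0,0,0,0,0],[0,0,0,0,0,0,0.3],[0,0,0,0,0,0,0.45],[0,0,0,0,0,0,0.45],[0,0,0,0,0,0,0.45],[0,0,0,0,0,0.04,0.45],[0,0,0,0,0,0.15,0.45],[0,0,0,0,0,0.2,0.45],[0,0,0,0,0,0.2,0.45],[0,0,0,0,0,0.2,0.45],[0,0,0,0,0,0,0.45]]]'
python3 - <<'E'
from h import *
grab('scene','s4');grab('wrist','w4')
a=cv2.imread('pics/s4.png')[110:380,30:390];b=cv2.imread('pics/w4.png')
cv2.imwrite('pics/c4.png',np.hstack([cv2.resize(a,(400,300)),cv2.resize(b,(400,300))]))
E
```

```text
time: 9.43
tool_pos: [0.6511, 0.1378, 0.3135]
tool_rot: [-0.0, 0.999, 0.037, 0.006]
contact_force: [0.6, -0.7, 0.7]
gripper_width: 0.452
```

View pics/c4.png

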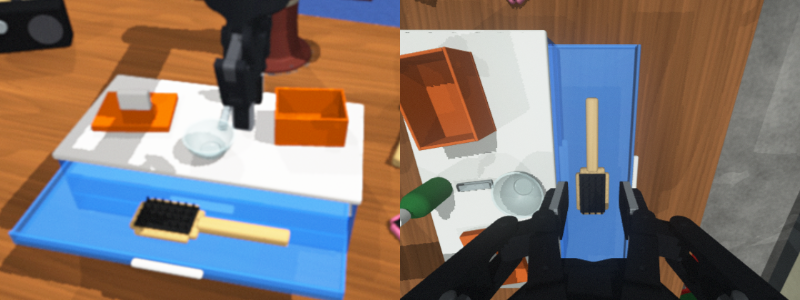

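The brush lies flat in the tray, released. Moving to hover over the lid, and taking wrist and top frames for the lid and tub poses.

```bash
python3 -m pendant '[[[0,0,0.0293,-0.08,-0.121,0,0.6],[0,0,0.0293,-0.08,-0.121,0,0.6],[0,0,0,-0.08,-0.121,0,0.6],[0,0,0,-0.08,-0.121,0,0.6],[0,0,0,-0.08,-0.121,0,0.6],[0,0,0,-0.08,-0.121,0,0.6],[0,0,0,-0.08,-0.121,0,0.6],[0,0,0,-0.08,-0.121,0,0.6],[0,0,0,0,0,0,0.6],[0,0,0,0,0,0,0.6]]]'
python3 - <<'E'
from h import *
grab('top','t5');grab('wrist','w5')
a=cv2.imread('pics/t5.png')[50:232,208:440];b=cv2.imread('pics/w5.png')
cv2.imwrite('pics/c5.png',np.vstack([cv2.resize(np.rot90(a[90:182,0:130]),None,fx=1,fy=1)]) if 0 else np.hstack([cv2.resize(a[70:170,0:70],None,fx=4,fy=4,interpolation=2)[:400],cv2.resize(b,None,fx=.9,fy=.9)[:378].__class__ and cv2.copyMakeBorder(cv2.resize(b,None,fx=.9,fy=.9),0,22,0,0,0)]))
E
```

```text
time: 10.78
tool_pos: [0.4885, -0.104, 0.3039]
tool_rot: [-0.001, 0.992, 0.129, -0.001]
contact_force: [0.9, 0.6, 0.5]
gripper_width: 0.6
```

View pics/c5.png

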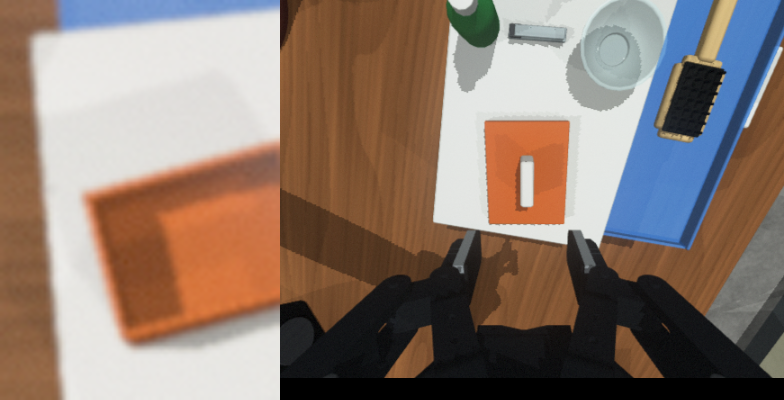

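```bash
cat > fit.py <<'E'
from h import *
from scipy.optimize import minimize
def mask(fn,roi):
    im=cv2.imread('pics/'+fn+'.png'); h=cv2.cvtColor(im,cv2.COLOR_BGR2HSV)
    m=cv2.inRange(h,(3,140,50),(16,255,255)); x0,y0,x1,y1=roi; z=np.zeros_like(m); z[y0:y1,x0:x1]=m[y0:y1,x0:x1]
    n,l,s,_=cv2.connectedComponentsWithStats(z); k=1+np.argmax(s[1:,4])
    p=cv2.findContours((l==k).astype('uint8'),0,2)[0]; return cv2.convexHull(np.vstack(p))[:,0].astype(float),s[k]
def box(p,dx,dy,z0,z1):
    x,y,a=p; c,s=np.cos(a),np.sin(a)
    return np.array([[x+c*u-s*v,y+s*u+c*v,z] for u in(-dx/2,dx/2) for v in(-dy/2,dy/2) for z in(z0,z1)])
def rast(h,S=4):
    m=np.zeros((420*S,560*S),np.uint8); cv2.fillPoly(m,[np.round((h+.5)*S).astype(int)],1); return m
def fit(views,p0,dims):
    def grow(h): # contour runs through pixel centres: expand by half a pixel
        c=h.mean(0); d=h-c; return c+d*(1+.5/np.linalg.norm(d,axis=1,keepdims=True))
    T=[(f,rast(grow(h))) for f,h in views]
    def cost(q):
        p=np.array(q)*[.01,.01,.1]+p0; e=0
        for f,m in T:
            e+=(rast(cv2.convexHull(proj(f,box(p,*dims)).astype('float32'))[:,0])!=m).sum()/m.sum()
        return e
    r=minimize(cost,[0,0,0],method='Nelder-Mead',options=dict(initial_simplex=[[-.5,-.5,-.5],[.7,0,0],[0,.7,0],[0,0,.7]],maxiter=120,xatol=.01))
    p=np.array(r.x)*[.01,.01,.1]+p0; return p[:2].round(4),np.degrees(p[2]).round(2),round(r.fun,3)
E
python3 - <<'E'
from fit import *
grab('scene','s5')
ht,s1=mask('t5',(215,140,305,215)); hs,s2=mask('s5',(255,160,360,260)); hl,s3=mask('w5',(200,100,360,270)); h0,s4=mask('top0',(345,120,435,200))
print(s1,s2,s3,s4)
t0=np.array([.452,.178,.23]);l0=np.array([.491,-.104,.25])
D=(.08,.11,.14,.195);E=(.092,.122,.14,.154)
print('tub top',fit([('t5',ht)],t0,D),'scene',fit([('s5',hs)],t0,D),'both',fit([('t5',ht),('s5',hs)],t0,D))
print('lid wrist',fit([('w5',hl)],l0,E),'top0',fit([('top0',h0)],l0,E))
print(manip.state()['tool_pos'],manip.state()['tool_rot'])
E
```

```text
[ 230  161   58   44 1773] [ 255  160  105  100 6554] [ 228  135   93  114 9196] [ 358  135   64   51 1927]
tub top (array([0.4527, 0.1784]), np.float64(14.13), np.float64(0.148)) scene (array([0.4519, 0.1962]), np.float64(35.41), np.float64(0.576)) both (array([0.4508, 0.1768]), np.float64(12.24), np.float64(0.751))
lid wrist (array([ 0.4924, -0.1073]), np.float64(14.95), np.float64(0.019)) top0 (array([ 0.4925, -0.105 ]), np.float64(16.08), np.float64(0.084))
[ 0.48898574 -0.10370195  0.30468922] [-3.56298280e-04  9.91552687e-01  1.29703234e-01 -4.61646000e-04]
```

Lid fit agrees between views: (0.492, -0.106), yaw 15°. The scene-view tub mask leaked into the wood, so I'll re-measure the tub later. Grasping the lid's tab now.

```bash
python3 -m pendant '[[[0,0,0,0.014,-0.013,-0.15,0.5],[0,0,0,0,0,-0.15,0.5],[0,0,0,0,0,-0.12,0.5],[0,0,0,0,0,-0.08,0.5],[0,0,0,0,0,-0.05,0.5],[0,0,0,0,0,-0.024,0.5],[0,0,0,0,0,0,0],[0,0,0,0,0,0,0],[0,0,0,0,0,0,0],[0,0,0,0,0,0,0],[0,0,0,0,0,0,0],[0,0,0,0,0,0,0],[0,0,0,0,0,0,0],[0,0,0,0,0,0,0]]]'
```

```text
time: 12.68
tool_pos: [0.493, -0.1081, 0.163]
tool_rot: [0.001, 0.992, 0.129, 0.001]
contact_force: [-0.2, 1.2, 4.9]
gripper_width: 0.152
```

```bash
python3 -m pendant '[[[0,0,0,0,0,0.03,0],[0,0,0,0,0,0.08,0],[0,0,0,0,0,0.12,0],[0,0,0,0,0,0.12,0],[0,0,0,0,0,0.12,0],[0,0,0,0,0,0.12,0],[0,0,0,0,0,0,0],[0,0,0,0,0,0,0]]]'
python3 - <<'E'
from fit import *
grab('scene','s6');grab('top','t6')
a=cv2.imread('pics/s6.png')[60:330,80:400];b=cv2.imread('pics/t6.png')[50:230,208:440]
cv2.imwrite('pics/c6.png',np.hstack([cv2.resize(a,(400,338)),cv2.resize(b,(400,338))]))
E
```

```text
time: 13.68
tool_pos: [0.4919, -0.1076, 0.3085]
tool_rot: [-0.0, 0.992, 0.129, -0.001]
contact_force: [-0.3, 0.3, -1.2]
gripper_width: 0.152
```

View pics/c6.png

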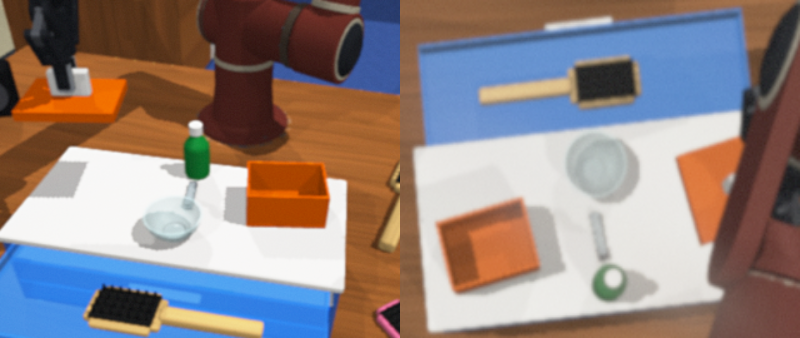

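The lid is held level, and the tub is fully visible in both views. I'll fit the tub with a stricter colour threshold.

```bash
sed -i 's/(3,140,50)/(3,SAT,50)/; s/^def mask/SAT=140\ndef mask/' fit.py; python3 - <<'E'
import fit; from fit import *
t0=np.array([.452,.178,.23]); D=(.08,.11,.14,.195)
for S,roi in((150,1),(215,1),(235,1)):
    fit.SAT=S
    ht,s1=mask('t6',(215,140,305,215)); hs,s2=mask('s6',(262,180,355,252)); h5,_=mask('t5',(215,140,305,215))
    print(S,s1,s2); print(' top',fit.fit([('t6',ht)],t0,D),fit.fit([('t5',h5)],t0,D),'scene',fit.fit([('s6',hs)],t0,D),'both',fit.fit([('t6',ht),('s6',hs)],t0,D))
E
```

```text
150 [ 230  161   58   44 1779] [ 262  180   93   62 4406]Traceback (most recent call last):
  File "<stdin>", line 6, in <module>
AttributeError: 'function' object has no attribute 'fit'
```

```bash
python3 - <<'E'
import fit as F; from h import *
t0=np.array([.452,.178,.23]); D=(.08,.11,.14,.195)
for S in(190,220,240):
    F.SAT=S
    ht,s1=F.mask('t6',(215,140,305,215)); hs,s2=F.mask('s6',(262,180,355,252))
    print(S,s1,s2); print(' top',F.fit([('t6',ht)],t0,D),'scene',F.fit([('s6',hs)],t0,D),'both',F.fit([('t6',ht),('s6',hs)],t0,D))
E
```

```text
190 [238 172   1   1   1] [ 276  187   67   54 3306]
 top (array([0.376, 0.151]), np.float64(-17.99), np.float64(33416.0)) scene (array([0.4489, 0.1766]), np.float64(14.14), np.float64(0.032)) both (array([0.3766, 0.1511]), np.float64(-17.82), np.float64(33356.043))fit.py:16: RuntimeWarning: divide by zero encountered in divide
  c=h.mean(0); d=h-c; return c+d*(1+.5/np.linalg.norm(d,axis=1,keepdims=True))
fit.py:16: RuntimeWarning: invalid value encountered in multiply
  c=h.mean(0); d=h-c; return c+d*(1+.5/np.linalg.norm(d,axis=1,keepdims=True))
fit.py:13: RuntimeWarning: invalid value encountered in cast
  m=np.zeros((420*S,560*S),np.uint8); cv2.fillPoly(m,[np.round((h+.5)*S).astype(int)],1); return m
Traceback (most recent call last):
  File "fit.py", line 7, in mask
    n,l,s,_=cv2.connectedComponentsWithStats(z); k=1+np.argmax(s[1:,4])
                                                     ~~~~~~~~~^^^^^^^^^
ValueError: attempt to get argmax of an empty sequence
```

```bash
python3 -m pendant '[[[0,0,0,-0.01,0.07,0,0],[0,0,0,-0.0205,0.142,0,0],[0,0,0,-0.0205,0.142,0,0],[0,0,0,-0.0205,0.142,0,0],[0,0,0,-0.0205,0.142,0,0],[0,0,-0.004,-0.0205,0.142,0,0],[0,0,0,-0.0205,0.142,0,0],[0,0,0,-0.0205,0.142,0,0],[0,0,0,-0.0105,0.07,0,0],[0,0,0,0,0,0,0],[0,0,0,0,0,-0.08,0],[0,0,0,0,0,-0.08,0],[0,0,0,0,0,-0.05,0],[0,0,0,0,0,0,0],[0,0,0,0,0,0,0]]]'
python3 - <<'E'
import fit as F; from fit import *
grab('scene','s7');grab('top','t7');s=manip.state();print(s['time'],s['tool_pos'],s['tool_rot'])
a=cv2.imread('pics/s7.png')[130:280,230:390];b=cv2.imread('pics/t7.png')[120:240,208:328]
cv2.imwrite('pics/c7.png',np.hstack([cv2.resize(a,(480,450),interpolation=2),cv2.resize(b,(320,320),interpolation=2).__class__ and cv2.copyMakeBorder(cv2.resize(b,(320,320),interpolation=2),0,130,0,0,0)]))
E
```

```text
time: 15.65
tool_pos: [0.4516, 0.1756, 0.2572]
tool_rot: [-0.0, 0.992, 0.123, 0.0]
contact_force: [-0.3, 1.4, -0.2]
gripper_width: 0.15
15.75 [0.45176471 0.17575942 0.25777241] [-6.53049715e-05  9.92436904e-01  1.22752994e-01  8.30094982e-04]
```

View pics/c7.png

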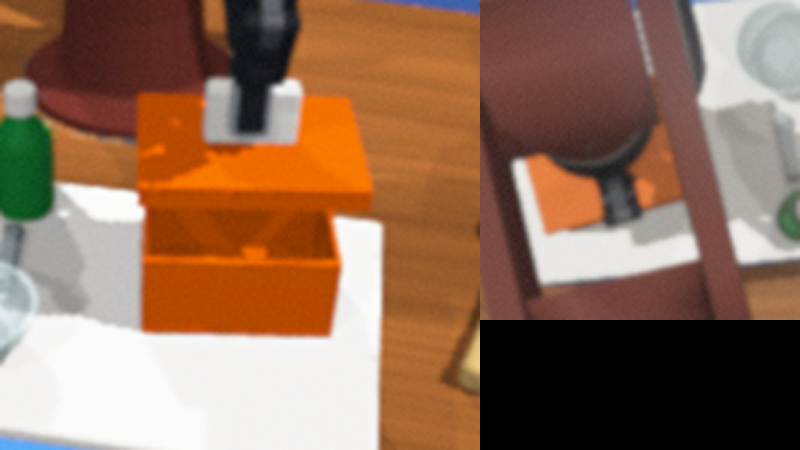

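Side view crop: lid top corners at about (137,187), (371,192), (349,99) and (138,95). Tub front rim corners at (146,260) and (340,268), and tub front foot at (143,329) and (332,335). The lid is above the tub with a clear gap; I'll compute the offset.

```bash
python3 - <<'E'
import fit as F; from fit import *
c=lambda L:(np.array(L,float)+.5)/3-.5+[230,130]
z=.2575-.023+.014
l=back('s7',c([(137,187),(371,192),(349,99),(138,95)]),z)[:,:2]
sk=back('s7',c([(143,203),(370,208)]),z-.014)[:,:2]
e=lambda q:np.linalg.norm(np.roll(q,-1,0)-q,axis=1)
yaw=lambda v:np.degrees(np.arctan2(-v[0],v[1]))
print('lid',l.mean(0),e(l),yaw(l[1]-l[0]+l[2]-l[3]))
r=back('s7',c([(146,260),(340,268)]),.195)[:,:2]; f=back('s7',c([(143,329),(332,335)]),.14)[:,:2]
for n,q,h in(('rim',r,.04),('foot',f,.04),('skirt',sk,.046)):
    v=q[1]-q[0];L=np.linalg.norm(v);v/=L; print(n,L,yaw(v),'centre',q.mean(0)-h*np.array([v[1],-v[0]]))
# lid fit by silhouette
F.SAT=190
h,s=mask('s7',(262,150,360,250)); print(s)
E
sed -n 1,1p /dev/null
```

```text
lid [0.45455584 0.17948823] [0.11995423 0.09071048 0.12101125 0.08998064] 14.304574313831868
rim 0.1053746053805246 12.287521300574108 centre [0.45492603 0.17930984]
foot 0.10886619905681962 13.167567628128525 centre [0.44964605 0.17902901]
skirt 0.11882955510273568 14.058151192046086 centre [0.44809393 0.18049576]
[ 274  160   82   81 4970]
```

Lid and tub centres agree within about 4 mm and the yaws within about 2°. Lowering 24 mm to leave a gap of about 15 mm.

```bash
python3 -m pendant '[[[0,0,0,0,0,-0.04,0],[0,0,0,0,0,-0.03,0],[0,0,0,0,0,-0.016,0],[0,0,0,0,0,-0.01,0],[0,0,0,0,0,0,0],[0,0,0,0,0,0,0],[0,0,0,0,0,0,0]]]'
python3 - <<'E'
from h import *
grab('scene','s8');s=manip.state();print(s['time'],s['tool_pos'],s['tool_rot'],s['contact_force'],s['gripper_width'])
a=cv2.imread('pics/s8.png')[130:350,90:390];cv2.imwrite('pics/c8.png',cv2.resize(a,None,fx=2.6,fy=2.6,interpolation=2))
E
```

```text
time: 16.62
tool_pos: [0.4514, 0.1758, 0.2331]
tool_rot: [-0.0, 0.992, 0.123, 0.0]
contact_force: [-0.6, 0.9, 0.2]
gripper_width: 0.148
16.675 [0.45137403 0.17577128 0.23306868] [-1.98259445e-05  9.92425371e-01  1.22848824e-01  2.22505224e-04] [ 0.47306455 -0.02473012 -0.14637279] 0.150403192508445
```

View pics/c8.png

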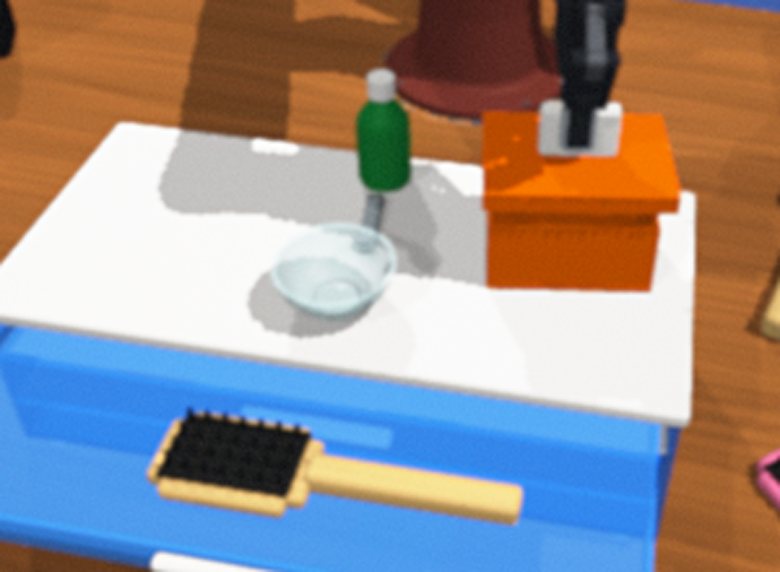

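```bash
python3 - <<'E'
import fit as F; from fit import *
from scipy.optimize import least_squares
c=lambda L:(np.array(L,float)+.5)/2.6-.5+[90,130]
# lid corners: top front L,R, top back R,L ; tub foot front L,R
lp=c([(484,192),(679,196),(664,116),(483,114)]); tp=c([(489,284),(652,288)])
zt=.2331-.023+.014
def lidm(p): b=box(p,.092,.122,0,zt).reshape(2,2,2,3); return np.array([b[1,0,1],b[1,1,1],b[0,1,1],b[0,0,1]])
def tubm(p): b=box(p,.08,.11,.14,.195).reshape(2,2,2,3); return np.array([b[1,0,0],b[1,1,0]])
for n,m,px in(('lid',lidm,lp),('tub',tubm,tp)):
    r=least_squares(lambda p:(proj('s8',m(p))-px).ravel(),[.451,.177,.24]); print(n,r.x[:2].round(4),np.degrees(r.x[2]).round(1),r.fun.round(1))
E
```

```text
lid [0.4523 0.1798] 13.9 [-0.9  0.4  1.4  0.8 -0.5 -0.4 -0.  -1.4]
tub [0.4479 0.1787] 13.9 [-0.4 -0.   0.4 -0.1]
```

Same-view estimate: the lid is about 4 mm toward +x and 1 mm toward +y of the tub, yaw equal. I'll trim part of that, check it's still, and hand in.

```bash
python3 -m pendant '[[[0,0,0,-0.01,-0.005,0,0],[0,0,0,0,0,0,0],[0,0,0,0,0,0,0],[0,0,0,0,0,0,0]]]' && python3 -c "
from plant import manip
s=manip.state();print(s['tool_pos'],s['contact_force'],s['gripper_width']);manip.job_done()"
```

```text
time: 17.18
tool_pos: [0.4488, 0.1745, 0.2328]
tool_rot: [0.0, 0.992, 0.123, 0.0]
contact_force: [-0.6, 0.0, -0.6]
gripper_width: 0.153
[0.44876492 0.17447792 0.23282438] [-0.55385026  0.00231209 -0.64131015] 0.15336077181097416
the job is handed in; nothing more can be done
```

I laid the brush flat, bristles up, in the tray and let it go. The lid was carried by its tab over the middle things and is held over the tub. I handed the job in at about 17 s of the 58 allowed, and no verdict was reported.

**Last checks**
- **Height:** the lid's lower edge works out about 15 mm above the tub's rim, from the arm's reading. The last picture, taken before a final 3 mm sideways trim, showed a gap.
- **Centring:** after the trim I estimate the lid is within about 3 mm of centre, and its yaw matches the tub's (both measured 13.9°). No picture was taken after the trim.
- **Grip and contact:** the opening is steady at the tab's width, and the force reading is below 1 N.
- **Other things:** the tub, dish, clipper and bottle look undisturbed in the last picture.

**Disagreements:** my estimates of the tub's x position ranged from about 0.448 to 0.455 m across views. The lid's x also varied by a few millimetres. The top-view tub fit was poor (about 15% mismatch), so I relied more on the side view. My first colour masks in the side view picked up the wooden table, and I discarded those fits.

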